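# Sort stripped camera parts on the repair bench

### The arm

A 7-joint arm with a two-finger parallel gripper is mounted at the origin on the work surface. World frame = base frame: x ahead of the robot, y to its left, z up, the work surface at z = 0. Lengths are in m, angles in rad, forces in N, time in s.
With the tool pointing down it reaches from about 0.35 to 0.9 m from the base axis. Payload 8.1 kg.
Tool frame: the origin (TCP) lies midway between the tips of the shut fingers; the grasp point (between the pads) lies arm.tcp_to_grasp behind it (arm.tcp_to_grasp is the distance from the TCP to the grasp point, in m); z points along the fingers, y is the line along which they close (so a half turn about z gives the same grasp; the last joint's range is limited). The gripper opens to 92 mm and grips with 3 to 60 N. Pads are 19 mm wide; open, the fingers measure 130 mm over their backs; the gripper's body (75 mm by 190 mm) begins 47 mm behind the grasp point.
Start: joints at [1.198, 0.434, 0.025, 1.573, -0.012, 1.134, -0.075], TCP at [0.167, -0.602, 0.194] pointing down, gripper open.
Joint ranges: [-2.62, 2.62], [-0.44, 2.09], [-1.27, 1.32], [0.08, 2.57], [-1.32, 4.46], [0.12, 2], [-2.74, 2.74]. Speed limits (rad/s): [2.22, 2.22, 3.01, 3.01, 3.14, 3.14, 3.14].

### API

Orientations are given as a rotation vector (axis times angle).
In Python, from cell import observe, get_image, arm gives the robot as it stands. The module is installed in compiled form; this text tells all that it offers.
- The arm moves only by the tool drive_tool, never from a script. Its argument "steps" is a list of rows, each a list of 5 numbers: the closure, from 0 (fully open) to 1 (shut), then the shift along the world's x, y, z in mm, then the turn about the world's z in rad. In form: [[hand, x, y, z, roll], ...]. A call has 1 to 20 rows; each row shifts and turns the commanded pose from where the row before left it; what a row does not reach is not made up. A row lasts 1/12 s, in which the tool goes at most 41.7 mm and 7.16 degrees, less where a joint would pass 70% of its speed; a pose out of reach is approached as far as the arm can. A call with a gripper value outside its range is refused whole. The fingers move at their own pace and stop on an object; "grip_force" is the grip in N (left out, the last holds). Time passes only in rows, so rows that do not move let the fingers close. It gives the time, the measured TCP pose, the force, the opening and the grip force at its end, in the units of the state.
- observe(): the state, without advancing time (a new reading comes with each control period).
- get_image(name): name is "scene" or "top" or "wrist"; returns a dict with "image" (384x512x3 uint8, red, green, blue), "vfov" (degrees; the focal length in pixels is half the picture's height over the tangent of half this angle, whatever the lens; pixels are square), "cx", "cy" (the principal point, pixels), "xyz" and "attitude" of the camera in the world. Camera axes: x right, y down, z forward; pixel columns grow to the right and rows downward; lengths in m; the calibration is good to about 2 mm. A picture is of the moment at which its call begins. There is no depth.
- arm.sign_off(): hands the job in; it is judged then, once.
The state is a dict: "clock": time; "joints": joint angles; "dq": joint speeds; "joint_efforts": joint torques, N m; "position": TCP position; "ee_rot": TCP orientation; "force": force on the tool from outside, world axes, zero at the start; "ft_torque": the same for the moment, N m; "width": opening from 0.0 (shut) to 1.0 (fully open); "gripper_force": force on a finger pad.
Only numpy, scipy, OpenCV 4.12 (cv2) and the standard library are available. Lean on these libraries where they do the work, as an engineer would, in place of code of your own. Each camera call takes 0.05 s, during which the arm holds its last target. There are 200 camera calls.

### The job

Clear the loose parts off the repair mat: stand each of the two lenses, glass up, in the well of its own size in the grey foam lens tray, lay the two battery packs flat in the orange battery tray, one in each pocket, and lay the brass ring flat in the empty yellow tin. Set the lenses down gently rather than dropping them, and leave the camera and the white tin of screws where they are.

Things in the scene. Friction and masses are not known exactly. Their poses are not given: they have to be found in the camera images.
- lens_large: Large lens, loose: black upright barrel, diameter 62 mm, 55 mm tall, red line near its foot, steel mount 54 mm across and 4 mm high at the bottom, dark blue glass on top; 170 to 310 g. Stands glass up at the start. Origin: centre of its underside, z up through the glass. Can be gripped across the barrel anywhere from 4 to 55 mm up.
- lens_small: Small lens, loose: silver barrel with a dark ribbed band, diameter 42 mm, 42 mm tall, steel mount 34 mm across and 4 mm high at the bottom, blue glass on top; 80 to 145 g. Stands glass up at the start. Origin: centre of its underside, z up through the glass.
- battery_yellow: Battery pack, loose: dark grey block 56 x 36 x 21 mm with a yellow label on top and gold contacts at one end, about 80 g, lying flat. Origin: centre of its underside; x along the 56 mm length (contacts at +x), y along the 36 mm width, z up.
- battery_blue: Battery pack of the same kind and size (56 x 36 x 21 mm) with a blue label. Origin and axes as battery_yellow.
- helicoid: Brass ring, loose: outer diameter 54 mm, bore 40 mm, 18 mm high, about 50 g, lying flat. Origin: centre of its underside, z up along the ring's axis.
- lens_tray: Lens tray, fixed to the bench: grey foam block 104 (x) x 184 (y) x 16 mm high in a thin black rim (109 x 189 x 17 mm), with two round wells 12 mm deep whose floors lie 4 mm above the origin. Large well: diameter 80 mm, centre at x 0, y -40 mm in the tray's axes. Small well: diameter 60 mm, centre at x 0, y +50 mm. Origin: centre of the underside, z up.
- battery_tray: Battery tray, fixed to the bench: orange block 92 (x) x 156 (y) x 12 mm high with two rectangular pockets 8 mm deep, each 72 mm along the tray's x and 52 mm along its y, centres at x 0, y -42 mm and y +42 mm; pocket floors lie 4 mm above the origin. Either pack may go in either pocket, either way round, its length along the tray's x. Origin: centre of the underside, z up.
- ring_tin: Shallow round tin for the ring, fixed to the bench: yellow, empty, pale floor, outer diameter 112 mm at the rim, clear inside 104 mm, 10 mm high, floor 2 mm above the origin. Origin: centre of the underside, z up.
- screw_tin: White round tin of screws, loose, outer diameter 66 mm, 12 mm high; to be left where it is. It stands among the parts. Origin: centre of its underside.
- camera: Camera body under repair, loose, black and silver, about 98 x 135 x 50 mm, lying on its back near the left of the mat; to be left where it is. Origin: centre of its underside.

How it is judged:
By the outcome, as a careful person would: the job done as asked, in the order asked, and still so for the second after the job is handed in, with the robot touching nothing.
It also fails if it takes over 128 s, if anything falls off the work surface, if the arm or the gripper's body presses on something with over 40 N, if the wrist force passes 120 N, or if a joint passes its speed limit or range.

## Working session

There is one attempt and no reset: what is moved stays moved. The work goes in short steps, Python scripts to look and compute and a tool call to move; the robot and the scene stay as the last step left them, time stands still between calls to the robot, and variables do not carry over. Pictures are saved under pics/ and viewed, at most 14 in all, crops included, and the job is handed in when it is done.

Besides the shell and the picture viewer there is one more tool, called after "Emit:" by a JSON object that holds its "fn" and its "kwargs", one argument or row to a line. drive_tool: Moves the arm, as the interface text tells. Its arguments: {"type":"object","properties":{"steps":{"type":"array"},"grip_force":{"type":"number"}},"required":["steps"]}

```bash
mkdir -p pics; cat > h.py <<'E'
import numpy as np, cv2
from cell import observe, get_image, arm
from scipy.spatial.transform import Rotation as R
def snap(n,f):
    d=get_image(n); cv2.imwrite('pics/'+f,d['image'][:,:,::-1]); 
    np.save('pics/'+f+'.npy',{k:v for k,v in d.items()},allow_pickle=True); return d
def load(f): return np.load('pics/'+f+'.npy',allow_pickle=True).item()
def Rm(d):
    a=np.array(d['attitude'],float)
    return a if a.shape==(3,3) else R.from_rotvec(a).as_matrix()
def p2w(d,u,v,z):
    f=192/np.tan(np.radians(d['vfov'])/2)
    r=Rm(d)@np.array([(u-d['cx'])/f,(v-d['cy'])/f,1]); o=np.array(d['xyz'])
    return o+r*(z-o[2])/r[2]
def w2p(d,p):
    f=192/np.tan(np.radians(d['vfov'])/2)
    q=Rm(d).T@(np.array(p)-np.array(d['xyz'])); return f*q[:2]/q[2]+[d['cx'],d['cy']]
E
python3 - <<'E'
from h import *
for n in('top','scene'):
    d=snap(n,n+'1.png'); print({k:v for k,v in d.items() if k!='image'})
s=observe(); print(s, arm.tcp_to_grasp)
E
```

```text
{'vfov': 46.8232290023546, 'cx': 252.33955716614912, 'cy': 190.94579545285205, 'xyz': array([0.33948976, 0.10225179, 1.06716248]), 'attitude': array([-2.14322956,  2.19271499, -0.17302315])}
{'vfov': 44.98465841878229, 'cx': 256.1829542579111, 'cy': 200.66972299448483, 'xyz': array([ 0.90399995, -0.62789032,  0.95801914]), 'attitude': array([-2.32988524, -0.64560926,  0.23217139])}
{'clock': 0.1, 'joints': array([ 1.19841485,  0.43514228,  0.02494881,  1.57397798, -0.01159157,
        1.13402622, -0.07509123]), 'dq': array([-0.00163015, -0.00142078, -0.00097308, -0.00344005, -0.00048389,
        0.00013594, -0.00014583]), 'joint_efforts': array([ 3.42326639e-03, -6.69127393e+01,  9.88394022e-01, -3.15149903e+01,
       -6.04429725e-02,  3.73512274e-02,  1.32652553e-04]), 'position': array([ 0.16639879, -0.60192299,  0.19354094]), 'ee_rot': array([-3.11170028e+00, -4.22249650e-01,  4.91155557e-04]), 'force': array([-0.7104969 , -0.9519574 , -1.43704727]), 'ft_torque': array([ 0.01312335, -0.05851746,  0.00988254]), 'gripper_force': 0.0, 'width': 1.00463869235013} 0.0188
```

View pics/top1.png

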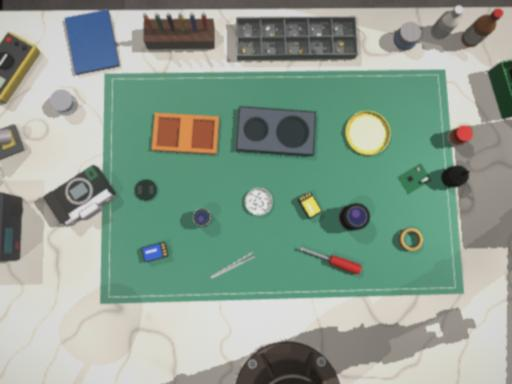

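View pics/scene1.png

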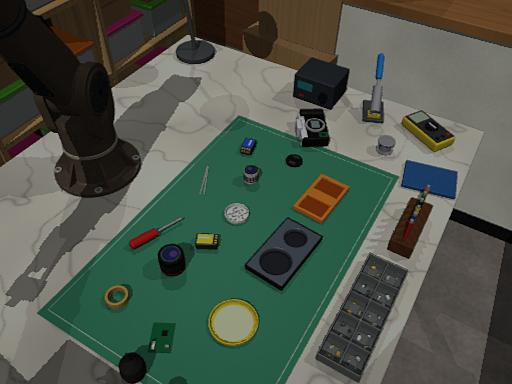

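The top view shows the lens tray at (276,131), battery tray at (186,134) and yellow tin at (368,133). The loose parts are the large lens (354,217), small lens (202,217), yellow pack (310,206), blue pack (154,252), ring (411,239) and screw tin (258,202).

```bash
python3 - <<'E'
from h import *
d=load('top1.png'); im=d['image']; hsv=cv2.cvtColor(im,cv2.COLOR_RGB2HSV)
g=cv2.inRange(hsv,(65,90,40),(90,255,255)); m=255-g; m[:75]=0;m[292:]=0;m[:,:118]=0;m[:,448:]=0
m=cv2.morphologyEx(m,cv2.MORPH_OPEN,np.ones((3,3)))
c,_=cv2.findContours(m,cv2.RETR_EXTERNAL,cv2.CHAIN_APPROX_NONE)
for k in c:
    if cv2.contourArea(k)<150: continue
    r=cv2.minAreaRect(k); b=cv2.boxPoints(r)
    for z in (0,.015): 
        w=np.array([p2w(d,*p,z)[:2] for p in b]); ctr=p2w(d,*r[0],z)
        e=w[1]-w[0],w[2]-w[1]
        if z==0: print(np.round(r[0]),end=' ')
        print('z',z,'ctr',ctr[:2].round(3),'L',[int(1000*np.hypot(*q)) for q in e],'ang',[int(np.degrees(np.arctan2(q[1],q[0]))%180) for q in e])
big=cv2.resize(im[75:290,115:455],None,fx=2.35,fy=2.35,interpolation=cv2.INTER_CUBIC)
cv2.imwrite('pics/crop1.png',big[:,:,::-1])
E
```

```text
[232. 265.] z 0 ctr [0.302 0.122] L [119, 17] ang [114, 25]
z 0.015 ctr [0.303 0.122] L [117, 17] ang [114, 25]
[331. 259.] z 0 ctr [ 0.311 -0.115] L [32, 159] ang [155, 66]
z 0.015 ctr [ 0.312 -0.112] L [31, 156] ang [155, 66]
[154. 252.] z 0 ctr [0.338 0.304] L [61, 36] ang [102, 13]
z 0.015 ctr [0.338 0.302] L [60, 36] ang [102, 13]
[410. 239.] z 0 ctr [ 0.353 -0.311] L [61, 57] ang [88, 175]
z 0.015 ctr [ 0.353 -0.305] L [60, 57] ang [88, 175]
[202. 216.] z 0 ctr [0.419 0.192] L [45, 45] ang [88, 179]
z 0.015 ctr [0.418 0.191] L [44, 45] ang [88, 179]
[354. 216.] z 0 ctr [ 0.411 -0.176] L [73, 65] ang [88, 176]
z 0.015 ctr [ 0.41  -0.172] L [72, 64] ang [88, 176]
[309. 205.] z 0 ctr [ 0.442 -0.069] L [40, 60] ang [119, 28]
z 0.015 ctr [ 0.44  -0.066] L [39, 59] ang [119, 28]
[258. 201.] z 0 ctr [0.453 0.055] L [72, 70] ang [133, 43]
z 0.015 ctr [0.451 0.056] L [71, 69] ang [133, 43]
[145. 190.] z 0 ctr [0.487 0.328] L [48, 46] ang [88, 0]
z 0.015 ctr [0.485 0.324] L [47, 45] ang [88, 0]
[185. 133.] z 0 ctr [0.626 0.232] L [103, 169] ang [177, 85]
z 0.015 ctr [0.622 0.23 ] L [102, 167] ang [177, 85]
[368. 132.] z 0 ctr [ 0.619 -0.222] L [118, 120] ang [89, 176]
z 0.015 ctr [ 0.615 -0.217] L [117, 118] ang [89, 176]
[275. 131.] z 0 ctr [0.628 0.009] L [116, 198] ang [175, 85]
z 0.015 ctr [0.624 0.01 ] L [115, 195] ang [175, 85]
[191.  78.] z 0 ctr [0.767 0.215] L [364, 10] ang [90, 179]
z 0.015 ctr [0.761 0.214] L [359, 9] ang [90, 179]
```

View pics/crop1.png

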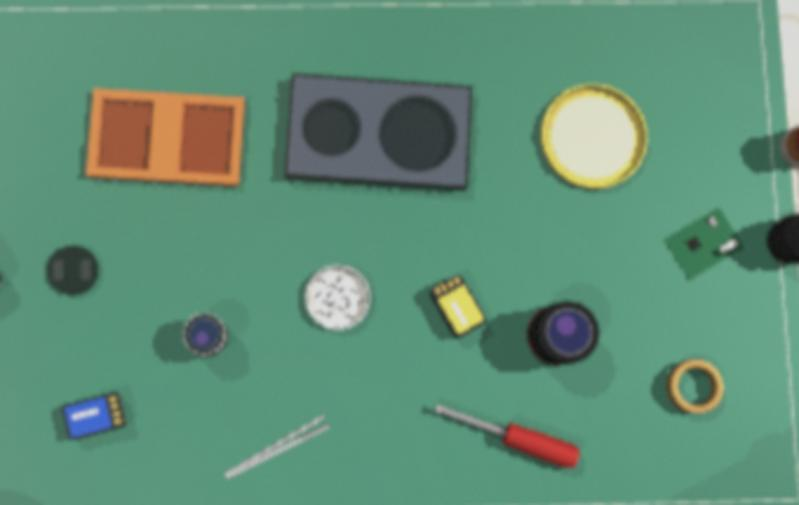

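The crop shows every tray and part clearly. I'll refine the key points at their proper heights.

```bash
python3 - <<'E'
from h import *
d=load('top1.png')
def q(n,pts,z):
    a=np.array([p2w(d,u/2.35+115-.3,v/2.35+75-.3,z)[:2] for u,v in pts]); 
    e=[(np.hypot(*(a[(i+1)%len(a)]-a[i]))*1000).round() for i in range(len(a))]
    an=[np.degrees(np.arctan2(*(a[(i+1)%len(a)]-a[i])[::-1])).round(1) for i in range(len(a))]
    print(n,a.mean(0).round(4),a.round(3).tolist() if len(a)<4 else '',e,an)
q('ltray',[(293,74),(471,87),(467,189),(286,178)],.017)
q('wells S,L',[(331,127),(418,133)],.016)
q('btray',[(94,88),(244,97),(240,186),(86,177)],.012)
q('pockets',[(125,135),(208,138)],.012)
q('tin',[(594,136)],.010)
q('lensL glass',[(570,332)],.055)
q('lensS glass',[(206,334)],.042)
q('ring',[(697,386)],.018)
q('by',[(456,275),(484,322),(458,337),(431,290)],.021)
q('bb',[(62,407),(117,392),(123,422),(67,439)],.021)
E
```

```text
ltray [0.6227 0.0075]  [np.float64(186.0), np.float64(109.0), np.float64(187.0), np.float64(111.0)] [np.float64(-95.2), np.float64(175.4), np.float64(85.4), np.float64(-4.9)]
wells S,L [0.6248 0.0125] [[0.629, 0.058], [0.621, -0.033]] [np.float64(91.0), np.float64(91.0)] [np.float64(-95.0), np.float64(85.0)]
btray [0.6224 0.2284]  [np.float64(156.0), np.float64(95.0), np.float64(158.0), np.float64(95.0)] [np.float64(-94.5), np.float64(176.7), np.float64(85.5), np.float64(-4.7)]
pockets [0.6227 0.228 ] [[0.625, 0.271], [0.62, 0.185]] [np.float64(86.0), np.float64(86.0)] [np.float64(-93.1), np.float64(86.9)]
tin [ 0.6161 -0.2185] [[0.616, -0.219]] [np.float64(0.0)] [np.float64(0.0)]
lensL glass [ 0.4079 -0.1696] [[0.408, -0.17]] [np.float64(0.0)] [np.float64(0.0)]
lensS glass [0.415  0.1868] [[0.415, 0.187]] [np.float64(0.0)] [np.float64(0.0)]
ring [ 0.3529 -0.3059] [[0.353, -0.306]] [np.float64(0.0)] [np.float64(0.0)]
by [ 0.4392 -0.0653]  [np.float64(55.0), np.float64(31.0), np.float64(55.0), np.float64(30.0)] [np.float64(-151.4), np.float64(118.3), np.float64(27.8), np.float64(-60.4)]
bb [0.3389 0.3015]  [np.float64(56.0), np.float64(30.0), np.float64(57.0), np.float64(32.0)] [np.float64(-76.0), np.float64(-168.7), np.float64(105.5), np.float64(9.3)]
```

Emit:
{"fn": "drive_tool", "kwargs": {
  "steps": [
    [0,20,36,3,0],
    [0,20,36,3,0],
    [0,20,36,3,0],
    [0,20,36,3,0],
    [0,20,36,3,0],
    [0,20,36,3,0],
    [0,20,36,3,0],
    [0,20,36,3,0],
    [0,20,36,3,0],
    [0,20,36,3,0],
    [0,20,36,3,0],
    [0,20,32,0,0],
    [0,0,0,0,0],
    [0,0,0,0,0]
  ],
  "grip_force": 20
}}

```text
clock: 1.27
position: [0.4073, -0.1724, 0.2271]
ee_rot: [-3.112, -0.43, 0.0]
force: [0.2, -1.8, 0.1]
width: 0.996
gripper_force: 0.0
```

```bash
python3 - <<'E'
from h import *
d=snap('wrist','w1.png'); print({k:v for k,v in d.items() if k!='image'}); s=observe(); print(s['position'],s['ee_rot'],s['force'],s['clock'])
E
```

```text
{'vfov': 60.68361076654936, 'cx': 255.37284100512346, 'cy': 192.5080424119808, 'xyz': array([ 0.48866   , -0.1489531 ,  0.41637668]), 'attitude': array([ 2.29363147, -1.73829524, -0.27602127])}
[ 0.40642655 -0.17408345  0.22697586] [-3.11262238e+00 -4.25266434e-01  1.13110238e-03] [ 0.08276565 -0.43293149  0.93944073] 1.3167
```

View pics/w1.png

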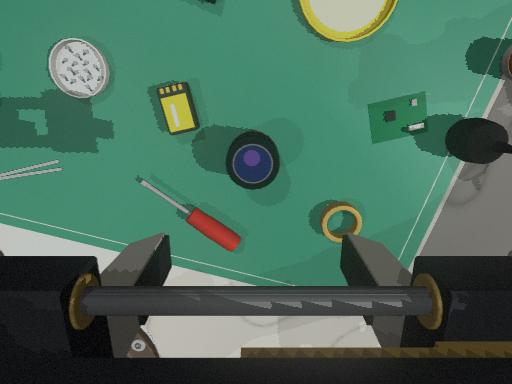

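The wrist view shows the large lens glass at (253,164), the ring at (342,222), the yellow pack top with corners (157,90), (187,82), (199,128), (168,137), and the screw tin at (79,68).

```bash
python3 - <<'E'
from h import *
d=load('w1.png')
for n,u,v,z in [('L',253,164,.055),('ring',342,222,.018),('by',178,109,.021),('screw',79,68,.012)]: print(n,p2w(d,u,v,z).round(4))
a=[p2w(d,u,v,.021) for u,v in [(157,90),(187,82),(199,128),(168,137)]]
for i in range(4):
    e=a[(i+1)%4]-a[i]; print(np.hypot(e[0],e[1]).round(3),np.degrees(np.arctan2(e[1],e[0])).round(1))
E
```

```text
L [ 0.4071 -0.169   0.055 ]
ring [ 0.3553 -0.3048  0.018 ]
by [ 0.4392 -0.0687  0.021 ]
screw [0.4523 0.0523 0.012 ]
0.036 -60.4
0.053 -152.4
0.039 121.5
0.055 24.3
```

Emit:
{"fn": "drive_tool", "kwargs": {
  "steps": [
    [0,1,5,-30,0],
    [0,0,0,-40,0],
    [0,0,0,-40,0],
    [0,0,0,-40,0],
    [0,0,0,-31,0],
    [0,0,0,-20,0],
    [0,0,0,0,0],
    [0,0,0,0,0],
    [1,0,0,0,0],
    [1,0,0,0,0],
    [1,0,0,0,0],
    [1,0,0,0,0],
    [1,0,0,0,0],
    [1,0,0,0,0]
  ],
  "grip_force": 25
}}

```text
clock: 2.48
position: [0.4079, -0.1695, 0.0267]
ee_rot: [3.113, 0.422, 0.001]
force: [-0.1, 0.4, -0.2]
width: 0.615
gripper_force: 0.0
```

Emit:
{"fn": "drive_tool", "kwargs": {
  "steps": [
    [1,0,0,0,0],
    [1,0,0,0,0]
  ]
}}

```text
clock: 2.65
position: [0.4076, -0.1694, 0.0263]
ee_rot: [3.113, 0.423, 0.0]
force: [0.3, -0.5, 0.6]
width: 0.47
gripper_force: 0.0
```

```bash
python3 - <<'E'
from h import *
a=snap('wrist','w2.png')['image']; b=snap('scene','s2.png'); 
u,v=map(int,w2p(b,(.407,-.169,.05))); print(u,v)
c=cv2.resize(b['image'][max(v-70,0):v+70,u-70:u+70],(384,384))
cv2.imwrite('pics/m2.png',np.hstack([cv2.resize(a,(416,384)),c])[:,:,::-1]); print(observe()['width'])
E
```

```text
170 254
0.3772179887490714
```

View pics/m2.png

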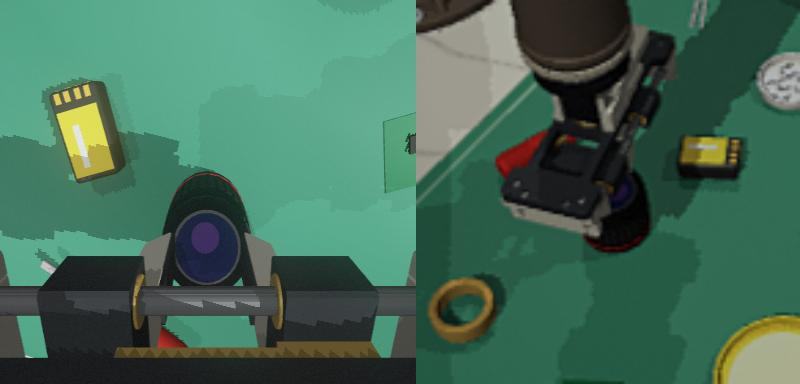

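The left half shows the large lens upright between and slightly ahead of the closing fingers, glass at about (256,247) in full-picture pixels. I'll check where it stands now and where the fingertips are.

```bash
python3 - <<'E'
from h import *
d=load('w2.png'); print(d['xyz'],p2w(d,256,247,.055)); s=observe(); p=s['position']; Rt=R.from_rotvec(s['ee_rot']).as_matrix()
print(p, s['force'],s['width'],s['gripper_force'], Rt.round(3).tolist())
for z in (0,-.0188,-.04): 
  for y in (-.046,-.031,0,.031): print(z,y,w2p(d,p+Rt@[0,y,z]).round())
E
```

```text
[ 0.48900241 -0.14628285  0.2155795 ] [ 0.40863385 -0.16884315  0.055     ]
[ 0.4075444  -0.16937599  0.02623678] [-0.04735579  0.07054121  0.404779  ] 0.3772179887490714 0.0 [[0.964, 0.267, -0.0], [0.267, -0.964, -0.0], [-0.0, 0.0, -1.0]]
0 -0.046 [183. 227.]
0 -0.031 [207. 227.]
0 0 [256. 227.]
0 0.031 [306. 227.]
-0.0188 -0.046 [176. 241.]
-0.0188 -0.031 [202. 241.]
-0.0188 0 [256. 241.]
-0.0188 0.031 [310. 241.]
-0.04 -0.046 [167. 259.]
-0.04 -0.031 [196. 259.]
-0.04 0 [256. 259.]
-0.04 0.031 [317. 259.]
```

Emit:
{"fn": "drive_tool", "kwargs": {
  "steps": [
    [1,0,0,0,0],
    [1,0,0,0,0],
    [1,0,0,0,0],
    [1,0,0,0,0]
  ]
}}

```text
clock: 3.08
position: [0.4075, -0.1694, 0.0262]
ee_rot: [-3.113, -0.422, 0.0]
force: [-0.2, 0.3, -0.5]
width: 0.087
gripper_force: 0.0
```

```bash
python3 - <<'E'
from h import *
a=snap('wrist','w3.png')['image']; cv2.imwrite('pics/w3c.png',cv2.resize(a[150:384,120:400],(560,468))[:,:,::-1]); print(observe()['width'],observe()['gripper_force'])
E
```

```text
0.04762081699583879 0.0
```

View pics/w3c.png

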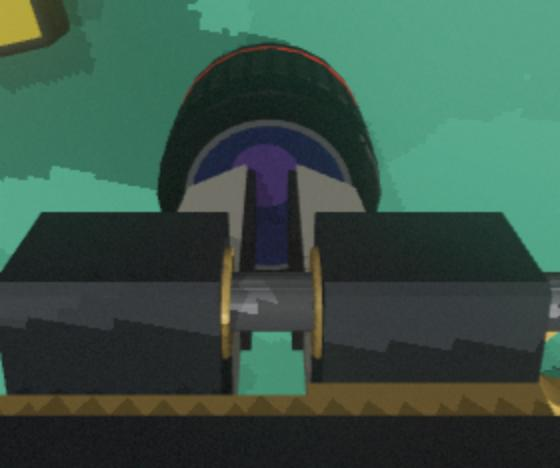

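The crop shows the fingers shut over the glass: the lens has not moved and nothing is gripped. Before trying again I'll test whether the reported height holds, using the pack's known size in w2 and the visible fingertips in the scene camera.

```bash
python3 - <<'E'
from h import *
d=load('w2.png'); s=512/416
P=np.array([(51,93),(103,81),(124,172),(77,184)],float); P[:,0]*=s
a=[p2w(d,*p,.021) for p in P]
print([np.round(np.hypot(*(a[(i+1)%4]-a[i])[:2]),4) for i in range(4)],np.mean(a,0))
b=snap('scene','s3.png'); t=snap('top','t3.png'); p=observe()['position']
out=[]
for c in (b,t):
    im=c['image'].copy()
    u,v=w2p(c,p); u0,v0=int(u)-45,int(v)-45
    k=cv2.resize(im[v0:v0+90,u0:u0+90],(400,400),interpolation=cv2.INTER_CUBIC)
    for dz,col in ((0,(255,0,0)),(.03,(0,255,255))):
        q=(w2p(c,p+[0,0,dz])-[u0,v0])*400/90; cv2.circle(k,tuple(int(x) for x in q),4,col,-1)
    out.append(k)
cv2.imwrite('pics/m3.png',np.hstack(out)[:,:,::-1])
E
```

```text
[np.float64(0.0377), np.float64(0.0535), np.float64(0.0373), np.float64(0.0548)] [ 0.43983813 -0.07078072  0.021     ]
```

View pics/m3.png

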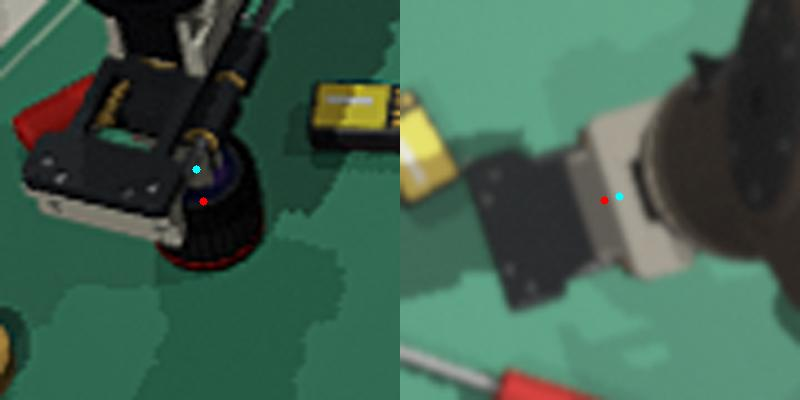

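```bash
python3 - <<'E'
from h import *
d=load('w3.png'); s=observe(); p=s['position']; Rt=R.from_rotvec(s['ee_rot']).as_matrix()
for x in (0,.0095,.012):
  print(x,[(z,w2p(d,p+Rt@[x,0,-z]).round(1).tolist()) for z in (0,.01,.02,.03,.04)])
b=load('s3.png'); print([(z,((w2p(b,p+[0,0,z])-(w2p(b,p).astype(int)-45))*400/90).round().tolist()) for z in (0,.02,.03,.04)])
E
```

```text
0 [(0, [256.3, 227.3]), (0.01, [256.4, 234.2]), (0.02, [256.4, 241.7]), (0.03, [256.5, 250.1]), (0.04, [256.5, 259.4])]
0.0095 [(0, [256.3, 213.2]), (0.01, [256.4, 219.5]), (0.02, [256.4, 226.4]), (0.03, [256.5, 234.1]), (0.04, [256.5, 242.6])]
0.012 [(0, [256.3, 209.5]), (0.01, [256.4, 215.6]), (0.02, [256.4, 222.3]), (0.03, [256.5, 229.8]), (0.04, [256.5, 238.1])]
[(0, [203.0, 202.0]), (0.02, [198.0, 181.0]), (0.03, [196.0, 170.0]), (0.04, [194.0, 159.0])]
```

Emit:
{"fn": "drive_tool", "kwargs": {
  "steps": [
    [0,0,0,20,0],
    [0,0,0,40,0],
    [0,0,0,40,0],
    [0,0,0,20,0],
    [0,0,0,0,0]
  ]
}}

```text
clock: 3.65
position: [0.4105, -0.1702, 0.1507]
ee_rot: [3.109, 0.422, 0.011]
force: [1.1, -0.1, -0.2]
width: 0.318
gripper_force: 0.0
```

```bash
python3 - <<'E'
from h import *
b=snap('scene','s4.png'); w=snap('wrist','w4.png'); s=observe(); p=s['position']; print(p,s['width'],s['joints'])
u,v=w2p(b,p); u0,v0=int(u)-45,int(v)-55
k=cv2.resize(b['image'][v0:v0+90,u0:u0+90],(400,400),interpolation=cv2.INTER_CUBIC)
for dz,col in ((0,(255,0,0)),(.03,(0,255,255))):
    q=(w2p(b,p+[0,0,dz])-[u0,v0])*400/90; cv2.circle(k,tuple(int(x) for x in q),3,col,-1)
cv2.imwrite('pics/m4.png',np.hstack([k,cv2.resize(w['image'][184:384,156:356],(400,400))])[:,:,::-1])
E
```

```text
[ 0.40803888 -0.16971267  0.14698858] 0.41054557700053107 [ 0.53336028  0.211617   -0.3034493   2.04234758  0.08114367  0.89649178
 -1.11566798]
```

View pics/m4.png

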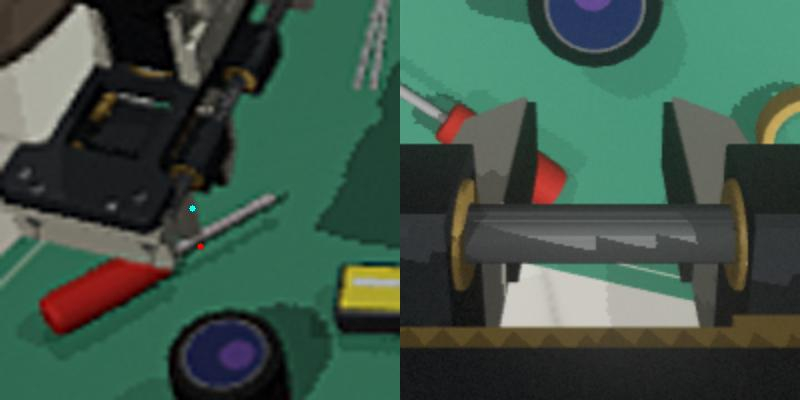

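The lens still stands upright where it was. From the views the fingertips sit above the reported TCP, by 10 to 30 mm, so at TCP z = 26 mm they shut above the glass. I'll go lower in small steps, check the force, and close at a low force.

Emit:
{"fn": "drive_tool", "kwargs": {
  "steps": [
    [0,0,0,0,0],
    [0,0,0,0,0],
    [0,0,0,0,0],
    [0,0,0,0,0],
    [0,0,0,0,0],
    [0,0,0,-40,0],
    [0,0,0,-40,0],
    [0,0,0,-28,0],
    [0,0,0,-12,0],
    [0,0,0,-6,0],
    [0,0,0,-4,0],
    [0,0,0,-4,0],
    [0,0,0,0,0],
    [0,0,0,0,0]
  ]
}}

```text
clock: 4.92
position: [0.4082, -0.1696, 0.0129]
ee_rot: [3.112, 0.422, 0.002]
force: [0.2, -1.5, -0.4]
width: 1.0
gripper_force: 0.0
```

Emit:
{"fn": "drive_tool", "kwargs": {
  "steps": [
    [1,0,0,0,0],
    [1,0,0,0,0],
    [1,0,0,0,0],
    [1,0,0,0,0],
    [1,0,0,0,0],
    [1,0,0,0,0],
    [1,0,0,0,0]
  ],
  "grip_force": 8
}}

```text
clock: 5.5
position: [0.4076, -0.1694, 0.0124]
ee_rot: [3.113, 0.422, 0.0]
force: [-0.6, 0.2, 3.6]
width: 0.669
gripper_force: 8.0
```

It grips at 61.5 mm, so the true tips lie about 30 mm above the reported TCP. I'll regrip lower for a firm hold and lift a little to check.

Emit:
{"fn": "drive_tool", "kwargs": {
  "steps": [
    [0,0,0,0,0],
    [0,0,0,0,0],
    [0,0,0,0,0],
    [0,0,0,-5,0],
    [0,0,0,-5,0],
    [0,0,0,-4,0],
    [0,0,0,0,0],
    [1,0,0,0,0],
    [1,0,0,0,0],
    [1,0,0,0,0],
    [1,0,0,0,0],
    [1,0,0,0,0],
    [1,0,0,0,0],
    [1,0,0,0,0]
  ],
  "grip_force": 25
}}

```text
clock: 6.67
position: [0.4077, -0.1695, -0.0016]
ee_rot: [3.113, 0.422, 0.0]
force: [-0.5, 0.5, 1.3]
width: 0.671
gripper_force: 25.0
```

Emit:
{"fn": "drive_tool", "kwargs": {
  "steps": [
    [1,0,0,5,0],
    [1,0,0,20,0],
    [1,0,0,25,0],
    [1,0,0,0,0],
    [1,0,0,0,0],
    [1,0,0,0,0]
  ]
}}

```text
clock: 7.17
position: [0.4072, -0.1695, 0.048]
ee_rot: [3.113, 0.422, -0.0]
force: [-1.0, -0.4, -2.7]
width: 0.666
gripper_force: 25.0
```

```bash
python3 - <<'E'
from h import *
w=snap('wrist','w5.png'); b=snap('scene','s5.png');s=observe(); p=s['position']; print(p,s['width'],s['gripper_force'],s['force'])
u,v=map(int,w2p(b,p)); k=cv2.resize(b['image'][v-45:v+45,u-45:u+45],(400,400),interpolation=cv2.INTER_CUBIC)
cv2.imwrite('pics/m5.png',np.hstack([k,cv2.resize(w['image'][184:384,156:356],(400,400))])[:,:,::-1])
E
```

```text
[ 0.40670366 -0.16922149  0.04745823] 0.6684165825055726 24.999610483646393 [ 0.41601106 -0.26781444 -2.90275064]
```

View pics/m5.png

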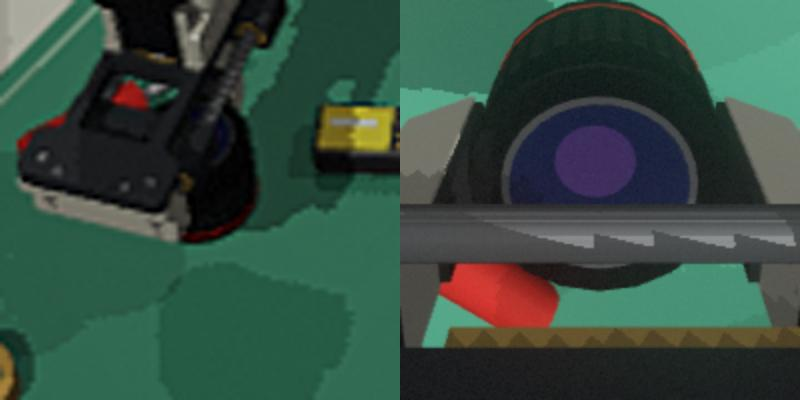

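The large lens is held level and centred, about 290 g. Carrying it to the large well at (0.620, -0.0325).

Emit:
{"fn": "drive_tool", "kwargs": {
  "steps": [
    [1,0,0,15,0],
    [1,15,10,15,0],
    [1,26,17,0,0],
    [1,26,17,0,0],
    [1,26,17,0,0],
    [1,26,17,0,0],
    [1,26,17,0,0],
    [1,26,17,0,0],
    [1,26,17,0,0],
    [1,16,8,0,0],
    [1,0,0,0,0],
    [1,0,0,0,0],
    [1,0,0,0,0]
  ]
}}

```text
clock: 8.35
position: [0.6191, -0.0331, 0.0769]
ee_rot: [3.113, 0.422, -0.005]
force: [-1.1, -0.1, -3.5]
width: 0.669
gripper_force: 25.0
```

```bash
python3 - <<'E'
from h import *
w=snap('wrist','w6.png'); s=observe(); p=s['position']; print(p,s['width'],s['force'])
im=w['image'].copy()
t=np.linspace(0,6.3,60)
for cx,cy,r in((.620,-.0325,.04),(.628,.0575,.03)):
    for a in t:
        q=w2p(w,(cx+r*np.cos(a),cy+r*np.sin(a),.016)); cv2.circle(im,tuple(int(round(x)) for x in q),1,(255,0,0),-1)
cv2.imwrite('pics/w6c.png',im[:,:,::-1])
E
```

```text
[ 0.61909605 -0.03341056  0.07726383] 0.6677946814887856 [-0.29711472 -0.24436446 -2.0812938 ]
```

View pics/w6c.png

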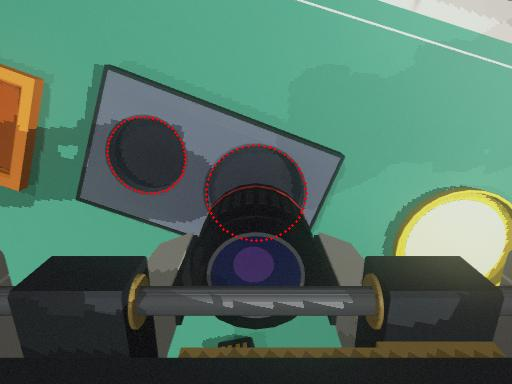

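The drawn circles fall on both wells (small at (147,155), large at (256,192)), so the well positions hold. Lowering gently.

Emit:
{"fn": "drive_tool", "kwargs": {
  "steps": [
    [1,1,1,-20,0],
    [1,0,0,-20,0],
    [1,0,0,-12,0],
    [1,0,0,-8,0],
    [1,0,0,-5,0],
    [1,0,0,-3,0],
    [1,0,0,-2,0],
    [1,0,0,-2,0],
    [1,0,0,-1,0],
    [1,0,0,0,0],
    [1,0,0,0,0]
  ]
}}

```text
clock: 9.32
position: [0.6218, -0.0314, 0.0056]
ee_rot: [3.113, 0.422, 0.001]
force: [-0.3, 0.1, -2.7]
width: 0.668
gripper_force: 25.0
```

Emit:
{"fn": "drive_tool", "kwargs": {
  "steps": [
    [1,-1,-1,-1,0],
    [1,0,0,-1,0],
    [1,0,0,-1,0],
    [1,0,0,-0.5,0],
    [1,0,0,0,0],
    [1,0,0,0,0]
  ]
}}

```text
clock: 9.82
position: [0.6205, -0.0326, 0.0025]
ee_rot: [3.113, 0.422, 0.0]
force: [-3.1, -1.1, 5.9]
width: 0.674
gripper_force: 25.0
```

Emit:
{"fn": "drive_tool", "kwargs": {
  "steps": [
    [0.3,0,0,0,0],
    [0.2,0,0,0,0],
    [0.1,0,0,0,0],
    [0,0,0,0,0],
    [0,0,0,0,0],
    [0,0,0,20,0],
    [0,0,0,40,0],
    [0,0,0,40,0],
    [0,-20,22,20,0],
    [0,-24,26,0,0],
    [0,-24,26,0,0],
    [0,-24,26,0,0],
    [0,-24,26,0,0],
    [0,-24,26,0,0],
    [0,-24,26,0,0],
    [0,-24,26,0,0],
    [0,-17,15,0,0],
    [0,0,0,0,0],
    [0,0,0,0,0]
  ]
}}

```text
clock: 11.4
position: [0.4149, 0.1875, 0.122]
ee_rot: [3.112, 0.427, 0.001]
force: [1.0, -0.7, -0.3]
width: 0.997
gripper_force: 0.0
```

```bash
python3 - <<'E'
from h import *
w=snap('wrist','w7.png'); t=snap('top','t7.png'); s=observe(); print(s['position'],s['ee_rot'])
im=w['image'].copy()
q=w2p(w,(.415,.187,.042)); print(q)
cv2.circle(im,tuple(int(round(x)) for x in q),2,(255,0,0),-1)
k=cv2.resize(t['image'][90:180,130:330],(400,180))
cv2.imwrite('pics/m7.png',np.vstack([im[:,:,::-1],cv2.copyMakeBorder(k,0,0,0,112,0)[:,:,::-1]]))
E
```

```text
[0.4163616  0.18593628 0.12183037] [3.11290887e+00 4.20979912e-01 8.53011416e-04]
[256.56256791 189.27797347]
```

View pics/m7.png

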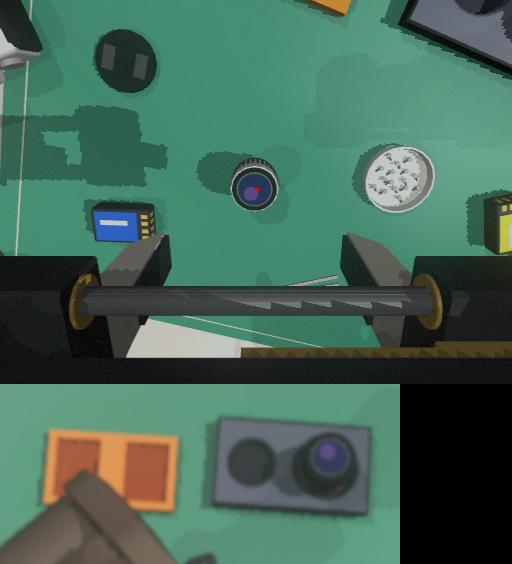

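The large lens stands in its well. The small lens glass is at (255,187) and the blue pack top spans about (94,206) to (154,240).

```bash
python3 - <<'E'
from h import *
d=load('w7.png'); print(p2w(d,255,187,.042))
im=d['image'][190:255,80:170].astype(int); 
a=[p2w(d,u,v,.021) for u,v in [(93,205),(154,203),(155,235),(95,240)]]; print(np.mean(a,0))
hsv=cv2.cvtColor(d['image'],cv2.COLOR_RGB2HSV); m=cv2.inRange(hsv,(105,150,80),(125,255,255)); m[:, :80]=0; m[:,170:]=0; m[:190]=0;m[260:]=0
c=max(cv2.findContours(m,0,1)[0],key=cv2.contourArea); b=cv2.boxPoints(cv2.minAreaRect(c)); print(b)
w=[p2w(d,*p,.021)[:2] for p in b]
for i in range(4):
    e=w[(i+1)%4]-w[i]; print(np.hypot(*e).round(4),np.degrees(np.arctan2(e[1],e[0])).round(1))
print(np.mean(w,0))
E
```

```text
[0.41661416 0.18884491 0.042     ]
[0.34396292 0.29863294 0.021     ]
[[ 94. 211.]
 [137. 211.]
 [137. 240.]
 [ 94. 240.]]
0.0407 -74.4
0.0305 -170.8
0.042 105.6
0.0307 6.9
[0.33686489 0.30597594]
```

Emit:
{"fn": "drive_tool", "kwargs": {
  "steps": [
    [0,0.5,2,-30,0],
    [0,0,0,-35,0],
    [0,0,0,-30,0],
    [0,0,0,-20,0],
    [0,0,0,-10,0],
    [0,0,0,-7,0],
    [0,0,0,0,0],
    [1,0,0,0,0],
    [1,0,0,0,0],
    [1,0,0,0,0],
    [1,0,0,0,0],
    [1,0,0,0,0],
    [1,0,0,0,0],
    [1,0,0,0,0],
    [1,0,0,0,0],
    [1,0,0,0,0]
  ],
  "grip_force": 15
}}

```text
clock: 12.83
position: [0.4161, 0.1886, -0.0102]
ee_rot: [3.113, 0.422, 0.0]
force: [-0.1, 0.2, 2.2]
width: 0.454
gripper_force: 15.0
```

Gripped. I'll turn a quarter turn on the way, so the gripper body stays clear of the large lens.

Emit:
{"fn": "drive_tool", "kwargs": {
  "steps": [
    [1,0,0,20,0],
    [1,0,0,30,0.121],
    [1,15,-9,20,0.121],
    [1,18,-11,0,0.121],
    [1,18,-11,0,0.121],
    [1,18,-11,0,0.121],
    [1,18,-11,0,0.121],
    [1,18,-11,0,0.121],
    [1,18,-11,0,0.121],
    [1,18,-11,0,0.121],
    [1,18,-11,0,0.121],
    [1,18,-11,0,0.121],
    [1,18,-11,0,0.121],
    [1,17,-12,0,0.121],
    [1,0,0,0,0],
    [1,0,0,0,0],
    [1,0,0,0,0]
  ]
}}

```text
clock: 14.25
position: [0.6273, 0.058, 0.0593]
ee_rot: [-1.901, -2.5, 0.001]
force: [-0.3, -0.0, -1.2]
width: 0.453
gripper_force: 15.0
```

Emit:
{"fn": "drive_tool", "kwargs": {
  "steps": [
    [1,0.5,-0.5,-20,0],
    [1,0,0,-20,0],
    [1,0,0,-10,0],
    [1,0,0,-6,0],
    [1,0,0,-4,0],
    [1,0,0,-2,0],
    [1,0,0,-1,0],
    [1,0,0,-1,0],
    [1,0,0,-1,0],
    [1,0,0,0,0],
    [1,0,0,0,0],
    [1,0,0,-1,0],
    [1,0,0,0,0],
    [1,0,0,0,0]
  ]
}}

```text
clock: 15.42
position: [0.6288, 0.0571, -0.0061]
ee_rot: [1.9, 2.502, 0.001]
force: [0.9, -0.1, 1.5]
width: 0.453
gripper_force: 15.0
```

Emit:
{"fn": "drive_tool", "kwargs": {
  "steps": [
    [0.48,0,0,0,0],
    [0.4,0,0,0,0],
    [0.3,0,0,0,0],
    [0.2,0,0,0,0],
    [0.2,0,0,20,0],
    [0,0,0,40,0],
    [0,0,0,40,0],
    [0,-25,20,20,0],
    [0,-26,22,0,0],
    [0,-26,22,0,0],
    [0,-26,22,0,0],
    [0,-26,22,0,0],
    [0,-26,22,0,0],
    [0,-26,22,0,0],
    [0,-26,22,0,0],
    [0,-26,22,0,0],
    [0,-26,22,0,0],
    [0,-26,22,0,0],
    [0,-5,2,0,0],
    [0,0,0,0,0]
  ]
}}

```text
clock: 17.08
position: [0.3364, 0.3007, 0.1142]
ee_rot: [-1.893, -2.507, -0.001]
force: [-0.1, -1.7, -0.1]
width: 1.001
gripper_force: 0.0
```

```bash
python3 - <<'E'
from h import *
w=snap('wrist','w8.png'); t=snap('top','t8.png'); s=observe(); print(s['position'],s['ee_rot'],s['joints'],w['xyz'])
k=cv2.resize(t['image'][90:180,130:330],(400,180))
cv2.imwrite('pics/m8.png',np.vstack([w['image'][:,:,::-1],cv2.copyMakeBorder(k,0,0,0,112,0)[:,:,::-1]]))
E
```

```text
[0.33909435 0.29864419 0.11374011] [ 1.89904116e+00  2.50169772e+00 -1.54888681e-04] [-0.14065021  0.38589799 -0.87952045  2.02875248  0.38141798  0.89619899
 -0.95571158] [0.31328596 0.38244337 0.30343713]
```

View pics/m8.png

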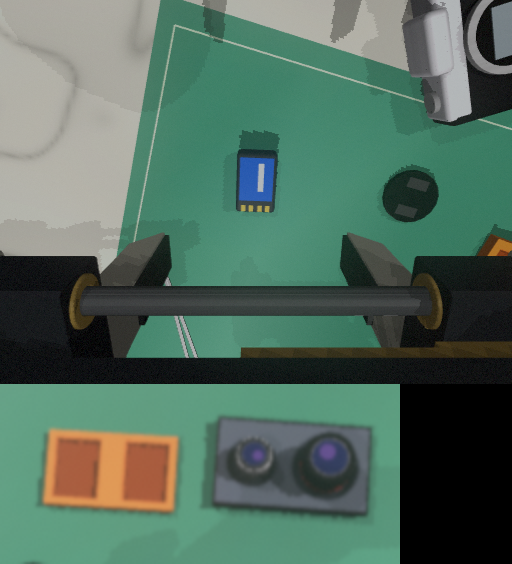

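Both lenses stand in their wells. The blue pack's top face spans (238,152) to (275,213), in line with the tool.

```bash
python3 - <<'E'
from h import *
d=load('w8.png'); P=[(238,152),(276,152),(275,213),(236,212)]
w=[p2w(d,*p,.021)[:2] for p in P]; print(np.mean(w,0))
for i in range(4):
    e=w[(i+1)%4]-w[i]; print(np.hypot(*e).round(4),np.degrees(np.arctan2(e[1],e[0])).round(1))
R0=R.from_rotvec(observe()['ee_rot']).as_matrix(); print('closing',np.degrees(np.arctan2(R0[1,1],R0[0,1])))
E
```

```text
[0.33691831 0.30266996]
0.0331 15.8
0.057 -74.0
0.036 -165.8
0.0561 103.0
closing 15.595670109966084
```

Emit:
{"fn": "drive_tool", "kwargs": {
  "steps": [
    [0,-1,3,-30,-0.015],
    [0,0,0,-35,0],
    [0,0,0,-30,0],
    [0,0,0,-20,0],
    [0,0,0,-12,0],
    [0,0,0,-7,0],
    [0,0,0,0,0],
    [1,0,0,0,0],
    [1,0,0,0,0],
    [1,0,0,0,0],
    [1,0,0,0,0],
    [1,0,0,0,0],
    [1,0,0,0,0],
    [1,0,0,0,0],
    [1,0,0,0,0],
    [1,0,0,0,0],
    [1,0,0,0,0]
  ],
  "grip_force": 15
}}

```text
clock: 18.6
position: [0.3375, 0.3021, -0.0202]
ee_rot: [1.918, 2.488, -0.0]
force: [0.3, -1.0, 1.2]
width: 0.387
gripper_force: 15.0
```

Emit:
{"fn": "drive_tool", "kwargs": {
  "steps": [
    [1,0,0,10,0],
    [1,0,0,30,0],
    [1,10,0,30,0.112],
    [1,27,-3,10,0.112],
    [1,28,-3,0,0.112],
    [1,28,-3,0,0.112],
    [1,28,-3,0,0.112],
    [1,28,-3,0,0.112],
    [1,28,-3,0,0.112],
    [1,28,-3,0,0.112],
    [1,28,-3,0,0.112],
    [1,28,-3,0,0.112],
    [1,27,-4.5,0,0.116],
    [1,0,0,0,0],
    [1,0,0,0,0],
    [1,0,0,0,0]
  ]
}}

```text
clock: 19.93
position: [0.6246, 0.2708, 0.0599]
ee_rot: [-0.124, -3.138, -0.001]
force: [-0.9, -0.1, -0.8]
width: 0.39
gripper_force: 15.0
```

```bash
python3 - <<'E'
from h import *
w=snap('wrist','w9.png'); s=observe(); p=s['position']; R0=R.from_rotvec(s['ee_rot']).as_matrix(); print(p,s['joints'][6],'closing',np.degrees(np.arctan2(R0[1,1],R0[0,1])))
im=w['image'].copy(); th=np.radians(-4.7); A=np.array([[np.cos(th),-np.sin(th)],[np.sin(th),np.cos(th)]])
def poly(c,sx,sy,z,a,col):
    A=np.array([[np.cos(a),-np.sin(a)],[np.sin(a),np.cos(a)]])
    q=[w2p(w,[*(np.array(c)+A@[x*sx/2,y*sy/2]),z]) for x,y in((1,1),(1,-1),(-1,-1),(-1,1))]
    cv2.polylines(im,[np.int32(np.round(q))],True,col,1)
C=np.array([.6224,.2284])
poly(C,.092,.156,.012,th,(255,0,0))
for y in(-.042,.042): poly(C+A@[0,y],.072,.052,.012,th,(0,0,255))
cl=np.arctan2(R0[1,1],R0[0,1]); poly(p[:2],.056,.036,p[2]+.0412,cl+np.pi/2,(255,255,255))
cv2.imwrite('pics/w9c.png',im[:,:,::-1])
E
```

```text
[0.62432819 0.27109953 0.06015598] 0.4307971971870333 closing 85.5376964977941
```

View pics/w9c.png

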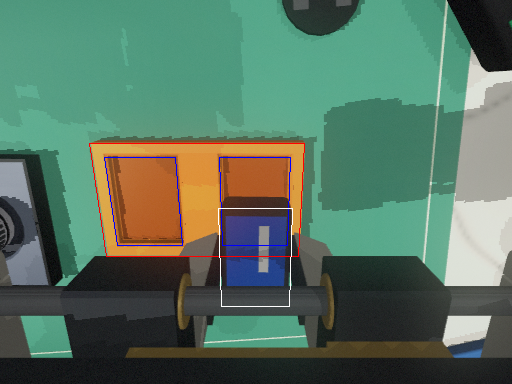

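The overlays fit the tray, the pockets and the held pack (picture rows 208 to 306). Lowering into the +y pocket.

Emit:
{"fn": "drive_tool", "kwargs": {
  "steps": [
    [1,1,-0.5,-25,0],
    [1,0,0,-25,0],
    [1,0,0,-12,0],
    [1,0,0,-6,0],
    [1,0,0,-3,0],
    [1,0,0,-2,0],
    [1,0,0,-1,0],
    [1,0,0,-1,0],
    [1,0,0,0,0],
    [1,0,0,0,0],
    [1,0,0,-1,0],
    [1,0,0,0,0]
  ]
}}

```text
clock: 20.98
position: [0.6267, 0.2702, -0.0161]
ee_rot: [0.122, 3.139, 0.0]
force: [-0.5, 0.5, -0.7]
width: 0.39
gripper_force: 15.0
```

Emit:
{"fn": "drive_tool", "kwargs": {
  "steps": [
    [1,0,0,-1,0],
    [1,0,0,0,0],
    [0.55,0,0,0,0],
    [0.5,0,0,0,0],
    [0.45,0,0,0,0],
    [0.45,0,0,20,0],
    [0.2,0,0,40,0],
    [0,0,0,40,0]
  ]
}}

```text
clock: 21.65
position: [0.6254, 0.2693, 0.0822]
ee_rot: [-0.122, -3.136, 0.002]
force: [0.6, 0.3, 0.9]
width: 0.647
gripper_force: 0.0
```

Emit:
{"fn": "drive_tool", "kwargs": {
  "steps": [
    [0,-16,-28,0,0.112],
    [0,-16,-28,0,0.112],
    [0,-16,-28,0,0.112],
    [0,-16,-28,0,0.112],
    [0,-16,-28,0,0.11],
    [0,-16,-28,0,0],
    [0,-16,-28,0,0],
    [0,-16,-28,0,0],
    [0,-16,-28,0,0],
    [0,-16,-28,0,0],
    [0,-14,-28,0,0],
    [0,-13,-30,0,0],
    [0,0,0,0,0],
    [0,0,0,0,0],
    [0,0,0,0,0]
  ]
}}

```text
clock: 22.9
position: [0.44, -0.0676, 0.083]
ee_rot: [-0.746, 3.051, 0.0]
force: [0.8, -0.3, -0.2]
width: 0.997
gripper_force: 0.0
```

```bash
python3 - <<'E'
from h import *
w=snap('wrist','w10.png'); t=snap('top','t10.png'); s=observe(); p=s['position']; R0=R.from_rotvec(s['ee_rot']).as_matrix(); print(p,s['joints'][6],'closing',np.degrees(np.arctan2(R0[1,1],R0[0,1])))
hsv=cv2.cvtColor(w['image'],cv2.COLOR_RGB2HSV); m=cv2.inRange(hsv,(24,120,120),(34,255,255)); m[260:]=0
for c in cv2.findContours(m,0,1)[0]:
    if cv2.contourArea(c)<100: continue
    b=cv2.boxPoints(cv2.minAreaRect(c)); P=[p2w(w,*q,.021)[:2] for q in b]
    print(b.mean(0),np.mean(P,0).round(4),[(np.hypot(*(P[i+1]-P[i])).round(3),np.degrees(np.arctan2(*(P[i+1]-P[i])[::-1])).round(1)) for i in (0,1)])
# blue label in tray, top camera
hsv=cv2.cvtColor(t['image'],cv2.COLOR_RGB2HSV); m=cv2.inRange(hsv,(105,150,80),(125,255,255)); m[:110]=0;m[160:]=0;m[:,:145]=0;m[:,225:]=0
c=max(cv2.findContours(m,0,1)[0],key=cv2.contourArea); b=cv2.boxPoints(cv2.minAreaRect(c)); P=[p2w(t,*q,.025)[:2] for q in b]; print(b.tolist(),np.mean(P,0),[(np.hypot(*(P[i+1]-P[i])).round(3),np.degrees(np.arctan2(*(P[i+1]-P[i])[::-1])).round(1)) for i in (0,1)])
E
```

```text
[ 0.44024112 -0.06658131  0.0830062 ] 1.3795405459640835 closing 117.60504543215129
[ 36.202713 237.71622 ] [ 0.5587 -0.2136] [(np.float64(0.016), np.float64(179.7)), (np.float64(0.061), np.float64(97.6))]
[256.5 188.5] [ 0.4348 -0.0689] [(np.float64(0.029), np.float64(117.4)), (np.float64(0.04), np.float64(28.5))]
[[161.0, 123.0], [173.0, 123.0], [173.0, 138.0], [161.0, 138.0]] [0.62562448 0.27078353] [(np.float64(0.029), np.float64(-90.9)), (np.float64(0.037), np.float64(179.9))]
```

Blue lies in its pocket. The tool is centred on the yellow pack and aligned.

Emit:
{"fn": "drive_tool", "kwargs": {
  "steps": [
    [0,0,0,-30,0],
    [0,0,0,-35,0],
    [0,0,0,-20,0],
    [0,0,0,-12,0],
    [0,0,0,-6,0],
    [0,0,0,0,0],
    [1,0,0,0,0],
    [1,0,0,0,0],
    [1,0,0,0,0],
    [1,0,0,0,0],
    [1,0,0,0,0],
    [1,0,0,0,0],
    [1,0,0,0,0],
    [1,0,0,0,0],
    [1,0,0,0,0],
    [1,0,0,0,0]
  ],
  "grip_force": 15
}}

```text
clock: 24.33
position: [0.4395, -0.0679, -0.0202]
ee_rot: [0.747, -3.052, -0.0]
force: [0.6, -0.5, 1.6]
width: 0.391
gripper_force: 15.0
```

Emit:
{"fn": "drive_tool", "kwargs": {
  "steps": [
    [1,0,0,10,0],
    [1,0,0,35,0],
    [1,0,0,35,0],
    [1,15,21,0,-0.112],
    [1,18,25,0,-0.112],
    [1,18,25,0,-0.112],
    [1,18,26,0,-0.112],
    [1,18,26,0,-0.112],
    [1,18,26,0,0],
    [1,18,26,0,0],
    [1,18,26,0,0],
    [1,18,26,0,0],
    [1,20.5,27,0,0],
    [1,0,0,0,0],
    [1,0,0,0,0],
    [1,0,0,0,0]
  ]
}}

```text
clock: 25.67
position: [0.6184, 0.1858, 0.0591]
ee_rot: [-0.125, -3.138, 0.001]
force: [0.4, -0.1, -0.4]
width: 0.39
gripper_force: 15.0
```

Emit:
{"fn": "drive_tool", "kwargs": {
  "steps": [
    [1,0,0,-20,0],
    [1,0,0,-20,0],
    [1,0,0,-15,0],
    [1,0,0,-8,0],
    [1,0,0,-3,0],
    [1,0,0,0,0],
    [1,0,0,0,0],
    [1,0,0,0,0]
  ]
}}

```text
clock: 26.33
position: [0.6196, 0.1865, -0.0052]
ee_rot: [0.126, 3.138, 0.001]
force: [0.0, -0.0, -1.0]
width: 0.389
gripper_force: 15.0
```

Emit:
{"fn": "drive_tool", "kwargs": {
  "steps": [
    [1,0,0,-5,0],
    [1,0,0,-3,0],
    [1,0,0,-2,0],
    [1,0,0,-1,0],
    [1,0,0,0,0],
    [1,0,0,-1,0],
    [1,0,0,0,0],
    [0.55,0,0,0,0],
    [0.5,0,0,0,0],
    [0.45,0,0,0,0],
    [0.45,0,0,20,0],
    [0.2,0,0,40,0],
    [0,0,0,40,0],
    [0,0,0,20,0]
  ]
}}

```text
clock: 27.5
position: [0.6202, 0.1877, 0.1061]
ee_rot: [0.124, 3.136, 0.004]
force: [-0.0, 0.1, 0.4]
width: 0.72
gripper_force: 0.0
```

Emit:
{"fn": "drive_tool", "kwargs": {
  "steps": [
    [0,-14,-27,0,0],
    [0,-15,-28,0,0],
    [0,-15,-28,0,0],
    [0,-15,-28,0,0],
    [0,-15,-28,0,0],
    [0,-15,-28,0,0],
    [0,-15,-28,0,0],
    [0,-15,-28,0,0],
    [0,-15,-28,0,0],
    [0,-15,-28,0,0],
    [0,-15,-28,0,0],
    [0,-15,-28,0,0],
    [0,-15,-28,0,0],
    [0,-15,-28,0,0],
    [0,-15,-28,0,0],
    [0,-15,-28,0,0],
    [0,-15,-28,0,0],
    [0,-11.5,-17,0,0],
    [0,0,0,0,0],
    [0,0,0,0,0]
  ]
}}

```text
clock: 29.17
position: [0.3528, -0.3067, 0.1015]
ee_rot: [-0.13, -3.139, -0.001]
force: [-0.0, -0.1, 0.4]
width: 1.0
gripper_force: 0.0
```

```bash
python3 - <<'E'
from h import *
w=snap('wrist','w11.png'); t=snap('top','t11.png'); s=observe(); print(s['position'],s['joints'][6],s['force'])
hsv=cv2.cvtColor(w['image'],cv2.COLOR_RGB2HSV); m=cv2.inRange(hsv,(12,100,80),(28,255,255)); m[255:]=0
for c in cv2.findContours(m,0,1)[0]:
    if cv2.contourArea(c)>150:
        x=cv2.boundingRect(c); q=cv2.minEnclosingCircle(c); print(x,q,p2w(w,*q[0],.012).round(4))
hsv=cv2.cvtColor(t['image'],cv2.COLOR_RGB2HSV); m=cv2.inRange(hsv,(24,120,120),(34,255,255)); m[:110]=0;m[160:]=0;m[:,:145]=0;m[:,225:]=0
c=max(cv2.findContours(m,0,1)[0],key=cv2.contourArea); b=cv2.boxPoints(cv2.minAreaRect(c)); print(b.tolist(),np.mean([p2w(t,*q,.025)[:2] for q in b],0))
E
```

```text
[ 0.35413281 -0.305078    0.10181787] 1.5143940066751396 [0.49181491 0.11556095 0.06050392]
(226, 156, 60, 58) ((255.41162109375, 183.4662322998047), 30.626554489135742) [ 0.3509 -0.306   0.012 ]
[[195.0, 126.0], [208.0, 126.0], [208.0, 142.0], [195.0, 142.0]] [0.61558949 0.18829291]
```

Emit:
{"fn": "drive_tool", "kwargs": {
  "steps": [
    [0,-1.5,-1,-30,0],
    [0,0,0,-35,0],
    [0,0,0,-30,0],
    [0,0,0,-15,0],
    [0,0,0,-8,0],
    [0,0,0,-4,0],
    [0,0,0,0,0],
    [1,0,0,0,0],
    [1,0,0,0,0],
    [1,0,0,0,0],
    [1,0,0,0,0],
    [1,0,0,0,0],
    [1,0,0,0,0],
    [1,0,0,0,0],
    [1,0,0,0,0]
  ],
  "grip_force": 10
}}

```text
clock: 30.52
position: [0.3521, -0.3071, -0.0201]
ee_rot: [0.126, 3.139, -0.001]
force: [-0.8, -0.7, 2.5]
width: 0.586
gripper_force: 10.0
```

Emit:
{"fn": "drive_tool", "kwargs": {
  "steps": [
    [1,0,0,10,0],
    [1,0,0,30,0],
    [1,0,0,30,0],
    [1,24,8,0,0],
    [1,30,10,0,0],
    [1,30,10,0,0],
    [1,30,10,0,0],
    [1,30,10,0,0],
    [1,30,10,0,0],
    [1,30,10,0,0],
    [1,30,10,0,0],
    [1,30,10,0,0],
    [1,0,0,0,0],
    [1,0,0,0,0],
    [1,0,0,-25,0],
    [1,0,0,-20,0],
    [1,0,0,-10,0],
    [1,0,0,-5,0],
    [1,0,0,0,0],
    [1,0,0,0,0]
  ]
}}

```text
clock: 32.18
position: [0.6161, -0.2191, -0.0095]
ee_rot: [0.126, 3.139, 0.0]
force: [0.0, 0.3, -0.5]
width: 0.59
gripper_force: 10.0
```

Emit:
{"fn": "drive_tool", "kwargs": {
  "steps": [
    [1,0,0,-4,0],
    [1,0,0,-2,0],
    [1,0,0,-1,0],
    [1,0,0,-1,0],
    [1,0,0,0,0],
    [1,0,0,-0.5,0],
    [1,0,0,0,0],
    [0.36,0,0,0,0],
    [0.32,0,0,0,0],
    [0.3,0,0,0,0],
    [0.3,0,0,20,0],
    [0.2,0,0,40,0],
    [0,0,0,40,0],
    [0,-30,0,20,0],
    [0,-40,-5,0,0],
    [0,-40,-10,0,0],
    [0,-40,-10,0,0],
    [0,-40,-10,0,0],
    [0,-40,-10,0,0],
    [0,0,0,0,0]
  ]
}}

```text
clock: 33.85
position: [0.3764, -0.2674, 0.0996]
ee_rot: [-0.137, -3.13, 0.003]
force: [-0.9, -0.0, -0.3]
width: 0.993
gripper_force: 0.0
```

```bash
python3 - <<'E'
from h import *
t=snap('top','t12.png'); b=snap('scene','s12.png'); s=observe(); print(s['position'],s['clock'],s['force'])
a=cv2.resize(t['image'][90:300,20:440],(800,400),interpolation=cv2.INTER_CUBIC); c=cv2.resize(b['image'][150:384,200:420],(188,200)); e=cv2.resize(b['image'][100:384,140:440],(211,200))
r=cv2.resize(t['image'][100:160,140:400],(589,136)) 
z=np.zeros((200,800,3),np.uint8); z[:,:211]=e; z[32:168,211:]=r
cv2.imwrite('pics/m12.png',np.vstack([a,z])[:,:,::-1])
E
```

```text
[ 0.38423896 -0.26537483  0.10122888] 33.95 [ 0.37230325 -0.28061009  0.01830654]
```

View pics/m12.png

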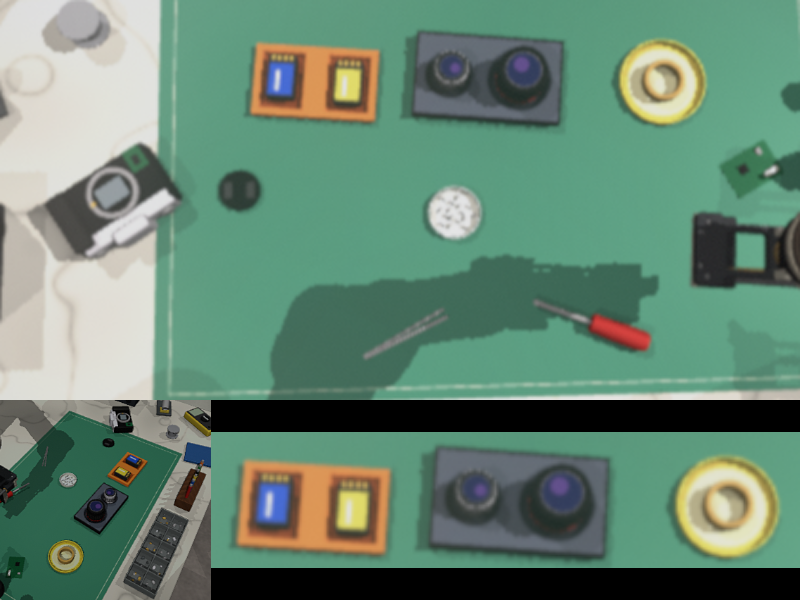

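The picture shows the packs in the pockets (about (281,80) and (347,84)), the lenses upright in the wells ((451,70) and (522,70)), and the ring flat in the tin (663,81). The screw tin and camera are where they were.

```bash
python3 -c "
from cell import arm; print(arm.sign_off())"
```

```text
the job is handed in; nothing more can be done
None
```

I handed the job in at about 34 s: in the last pictures both lenses stand glass up in their wells, both packs lie in the battery tray, the ring lies flat in the yellow tin, and the camera and screw tin look unmoved.

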